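# Load the empty pockets of a honing-stone carrier

### The job

Two of the four pockets of the wooden carrier are empty: load each of them with one of the two spare stone holders from the bench, tongue under the hood against the sprung jaw and rear end down in front of the heel stop, so that it lies flat on the pocket floor, held by the spring. Leave the holders that are already loaded in their pockets, and leave the bottle, brush and tin where they stand.

Things in the scene. Friction and masses are not known exactly. Their poses are not given: they have to be found in the camera images.
- stone_a_mid (a point): Stone holder, 100x24x26 mm, 0.13 kg: aluminium plate 100x24x5 mm, on it a grey stone 76x24x21 mm flush with its rear end; the bare front 24 mm of plate is the tongue. Point: middle of the stone, 13 mm above the underside, 38 mm from the rear face, 62 mm from the tongue tip. x runs from tongue to rear (tongue points to -x), z up. In a pocket at the start.
- stone_b_mid (a point): Same kind of holder, same point and axes as stone_a_mid. In a pocket at the start.
- stone_c_mid (a point): Same kind of holder, same point and axes as stone_a_mid. Spare, flat on the bench. Tongue roughly towards the robot (yaw within 0.5 rad), 0.1 to 0.2 kg.
- stone_d_mid (a point): Same kind of holder, same point and axes as stone_a_mid. Spare, flat on the bench. Tongue roughly towards the robot (yaw within 0.5 rad), 0.1 to 0.2 kg.
- carrier: Fixed wooden board 165x316x15 mm, its top is the pocket floor (15 mm above the bench). Four pockets along its y, at -114, -38, 38, 114 mm. Origin at bench level under the seated holders' mid-length; x from hoods (robot side) to heel stops, z up. Side guides 8 mm tall, 29 mm apart, only at x = -37..-19 and 38..50 mm: the middle is open for fingers.
- pocket_0 (a point): Pocket 0: where the middle point of a seated holder lies, 13 mm above the pocket floor; axes as the carrier's and as a seated holder's. Two of the four pockets (it varies which) are empty at the start. All four are alike: Heel stop: steel, 12 mm tall, 10 mm thick, 34 mm wide; its face is 38.5 mm towards +x of this point.
- pocket_1 (a point): Pocket 1: where the middle point of a seated holder lies, 13 mm above the pocket floor; axes as the carrier's and as a seated holder's. Two of the four pockets (it varies which) are empty at the start. All four are alike: Fixed steel hood: its edge is 52 mm towards -x of this point and it covers 58 mm from there on; underside 9 mm, top 13 mm above the floor, 30 mm wide inside.
- pocket_2 (a point): Pocket 2: where the middle point of a seated holder lies, 13 mm above the pocket floor; axes as the carrier's and as a seated holder's. Two of the four pockets (it varies which) are empty at the start. All four are alike: Sprung brass jaw under the hood: its face at rest is 54 mm towards -x of this point; the tongue must push it back 8 mm before the rear end can drop in front of the heel stop.
- pocket_3 (a point): Pocket 3: where the middle point of a seated holder lies, 13 mm above the pocket floor; axes as the carrier's and as a seated holder's. Two of the four pockets (it varies which) are empty at the start. All four are alike: A level holder is blocked by hood and heel stop: the tongue goes in first, tipped down 10 to 20 degrees, pushes the jaw, then the rear end is lowered.
- jaw_0 (a joint): Travel of the sprung jaw of pocket 0, m, growing towards the carrier's -x: 0 at rest (empty), about 0.008 with a holder seated, 0.016 at its end stop. Spring force 2 N at rest, 6 N seated, 10 N at the end.
- jaw_1 (a joint): Travel of the sprung jaw of pocket 1, m, growing towards the carrier's -x: 0 at rest (empty), about 0.008 with a holder seated, 0.016 at its end stop. Spring force 2 N at rest, 6 N seated, 10 N at the end.
- jaw_2 (a joint): Travel of the sprung jaw of pocket 2, m, growing towards the carrier's -x: 0 at rest (empty), about 0.008 with a holder seated, 0.016 at its end stop. Spring force 2 N at rest, 6 N seated, 10 N at the end.
- jaw_3 (a joint): Travel of the sprung jaw of pocket 3, m, growing towards the carrier's -x: 0 at rest (empty), about 0.008 with a holder seated, 0.016 at its end stop. Spring force 2 N at rest, 6 N seated, 10 N at the end.
- oil_bottle: Bystander: white bottle, 52 mm across, 130 mm tall, standing; origin at the centre of its underside.
- brush: Bystander: bench brush 180 mm long lying beyond the carrier; origin on its underside, x along it.
- tin: Bystander: flat steel tin, 68 mm across, 50 mm tall; origin at the centre of its underside.
Not all that is in view belongs to the job. Leave any green or pink look-alike of the part that bears stone_c_mid alone.

How it is judged:
By the outcome, as a careful person would: the job done as asked, in the order asked, and still so for the second after the job is handed in, with the robot touching nothing.
It also fails if it takes over 61 s, if anything falls off the work surface, if the arm or the gripper's body presses on something with over 40 N, if the wrist force passes 120 N, or if a joint passes its speed limit or range.

### The arm

A 7-joint arm with a two-finger parallel gripper is mounted at the origin on the work surface. World frame = base frame: x ahead of the robot, y to its left, z up, the work surface at z = 0. Lengths are in m, angles in degrees, forces in N, time in s.
With the tool pointing down it reaches from about 0.425 to 0.875 m from the base axis. Payload 4.7 kg.
Tool frame: the origin (TCP) lies at the very end of the fingers, on their centre line; the grasp point (between the pads) lies 19 mm behind it; y points along the fingers, z is the direction in which the jaws open and shut, and the axes are right-handed (so a half turn about y gives the same grasp; the last joint's range is limited). The gripper opens to 87 mm and grips with 3 to 60 N. Pads are 19 mm wide; open, the fingers measure 117 mm over their backs; the gripper's body (75 mm by 190 mm) begins 51 mm behind the grasp point.
Start: joints at [65.896, 18.392, -4.016, 83.108, 1.295, 78.541, -3.26], TCP at [0.274, -0.59, 0.223] pointing down, gripper open.
Joint ranges: [-163.93, 163.93], [-17.29, 119.83], [-79.2, 71.16], [3.27, 140.29], [-89.18, 269.18], [5.43, 117.66], [-154.24, 154.24]. Speed limits (degrees/s): [147.25, 147.25, 180, 180, 180, 180, 180].

### API

Orientations are given as [roll, pitch, yaw] about the fixed x, y, z axes, in that order (R = Rz(yaw) Ry(pitch) Rx(roll)).
In Python, from cell import env gives the robot as it stands.
- The arm moves only by the shell command python3 -m pendant 'ROWS' [FORCE]. ROWS is JSON, one flat list of numbers, 7 for each row, row after row: the shift along the world's x, y, z in units of 40 mm (1.0 is 40 mm), then the turn, a rotation vector about the world's x, y, z in units of 10 degrees (1.0 is 10 degrees), then the finger opening in mm, from 0 to 87. In form: [x, y, z, wx, wy, wz, jaw, x, y, z, wx, wy, wz, jaw, ...]. A call has 1 to 10 rows; each row shifts and turns the commanded pose from where the row before left it; what a row does not reach is not made up. A row lasts 1/8 s, in which the tool goes at most 62.5 mm and 10.7 degrees, less where a joint would pass 70% of its speed; a pose out of reach is approached as far as the arm can. A call is refused whole if a number of a shift passes 1 or a number of a turn 1, either way. A call with a gripper value outside its range is refused whole. The fingers move at their own pace and stop on an object; FORCE is the grip in N (left out, the last holds). Time passes only in rows, so rows that do not move let the fingers close. It gives the time, the measured TCP pose, the force and the opening at its end, in the units of the state.
- env.get_obs(): the state, without advancing time (a new reading comes with each control period).
- env.read_camera(name): name is "scene" or "top" or "wrist"; returns a dict with "image" (384x512x3 uint8, red, green, blue), "fx", "fy", "cx", "cy" (pixels), "cam_to_world" (4x4, takes a point from camera to world coordinates). Camera axes: x right, y up, looking along -z (the intrinsics and any distortion apply to the point x, -y, -z); pixel columns grow to the right and rows downward; lengths in m; the calibration is good to about 2 mm. A picture is of the moment at which its call begins. There is no depth.
- env.sign_off(): hands the job in, once; it reports no verdict.
The state is a dict: "time_s": time; "qpos": joint angles; "joint_velocities": joint speeds; "effort": joint torques, N m; "tool_pos": TCP position; "tool_rot": TCP orientation; "force": force on the tool from outside, world axes, zero at the start; "wrist_torque": the same for the moment, N m; "grip_width": finger opening in m.
Only numpy, scipy, OpenCV 4.12 (cv2) and the standard library are available. Lean on these libraries where they do the work, as an engineer would, in place of code of your own. Each camera call takes 0.05 s, during which the arm holds its last target.

## Working session

There is one attempt and no reset: what is moved stays moved. The work goes in short steps, Python scripts to look and compute and a shell command to move; the robot and the scene stay as the last step left them, time stands still between calls to the robot, and variables do not carry over. Pictures are saved under pics/ and viewed, and the job is handed in when it is done.

```bash
ls; mkdir -p pics
python3 - <<'E'
from cell import env
import cv2
o=env.get_obs(); print(o['time_s'],o['tool_pos'],o['tool_rot'],o['grip_width'])
for n in ['scene','top','wrist']:
    c=env.read_camera(n); cv2.imwrite(f'pics/{n}0.png',c['image'][:,:,::-1]); print(n,c['fx'],c['fy'],c['cx'],c['cy'],[k for k in c],c['cam_to_world'].round(3).tolist() if hasattr(c['cam_to_world'],'round') else c['cam_to_world'])
E
```

```text
pics
0.0 [ 0.27354354 -0.58901338  0.22143236] [-9.01123732e+01 -4.83152376e-03 -1.55083623e+02] 0.0870665071381979
scene 423.20144263352137 423.20144263352137 257.4944906576742 192.63316828519098 ['image', 'fx', 'fy', 'cx', 'cy', 'cam_to_world'] [[-0.812, -0.35, 0.466, 1.041], [0.583, -0.485, 0.652, 0.502], [-0.002, 0.801, 0.598, 0.642], [0.0, 0.0, 0.0, 1.0]]
top 460.8320403714465 460.8320403714465 247.93959178400098 191.63788786017344 ['image', 'fx', 'fy', 'cx', 'cy', 'cam_to_world'] [[-0.017, 0.988, -0.151, 0.408], [-1.0, -0.016, 0.01, -0.091], [0.007, 0.151, 0.989, 1.274], [0.0, 0.0, 0.0, 1.0]]
wrist 335.4410363503132 335.4410363503132 257.2024959786622 190.79956046815718 ['image', 'fx', 'fy', 'cx', 'cy', 'cam_to_world'] [[0.422, 0.865, 0.273, 0.35], [-0.907, 0.403, 0.125, -0.554], [-0.002, -0.301, 0.954, 0.385], [0.0, 0.0, 0.0, 1.0]]
```

View pics/scene0.png

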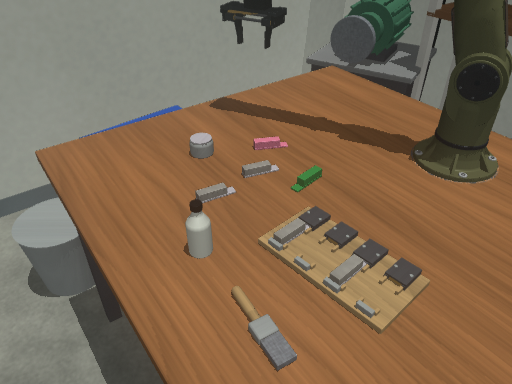

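View pics/top0.png

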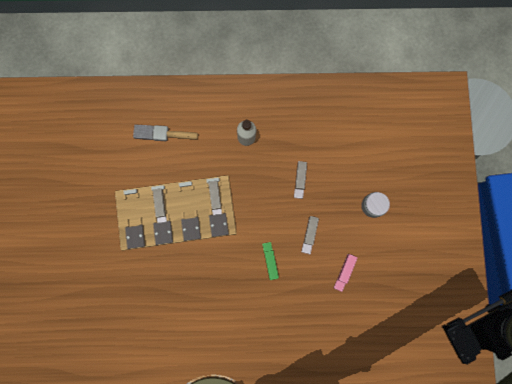

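View pics/wrist0.png

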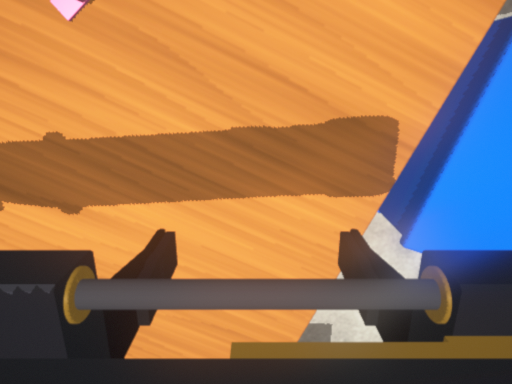

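The top view shows grey spares at about (301,180) and (311,235). The empty pockets are the first from the left (3) and the third (1). I'll enlarge for measuring.

```bash
cat > h.py <<'E'
import numpy as np, cv2
from scipy.spatial.transform import Rotation as R
def ray(c,u,v):
    T=np.array(c['cam_to_world']); d=np.array([(u-c['cx'])/c['fx'],-(v-c['cy'])/c['fy'],-1]); return T[:3,3],T[:3,:3]@d
def pix2w(c,u,v,z):
    o,d=ray(c,u,v); return o+d*(z-o[2])/d[2]
def proj(c,p):
    T=np.array(c['cam_to_world']); q=T[:3,:3].T@(np.asarray(p)-T[:3,3]); return c['cx']-c['fx']*q[0]/q[2], c['cy']+c['fy']*q[1]/q[2]
def crop(im,u0,u1,v0,v1,s,fn):
    a=cv2.resize(im[v0:v1,u0:u1,::-1],None,fx=s,fy=s,interpolation=cv2.INTER_CUBIC)
    for u in range(-(-u0//10)*10,u1,10): cv2.putText(a,str(u),(int((u-u0+.5)*s),8),0,.3,(0,255,255),1); cv2.line(a,(int((u-u0+.5)*s),10),(int((u-u0+.5)*s),16),(0,255,255),1)
    for v in range(-(-v0//10)*10,v1,10): cv2.putText(a,str(v),(0,int((v-v0+.5)*s)),0,.3,(0,255,255),1); cv2.line(a,(20,int((v-v0+.5)*s)),(26,int((v-v0+.5)*s)),(0,255,255),1)
    cv2.imwrite(fn,a)
E
python3 - <<'E'
from h import *
im=cv2.imread('pics/top0.png')[:,:,::-1]
crop(im,110,242,170,255,6,'pics/tc.png')
crop(im,280,330,150,260,5,'pics/ts.png')
im=cv2.imread('pics/scene0.png')[:,:,::-1]
crop(im,250,430,200,325,4,'pics/sc.png')
E
```

```text
(no output)
```

View pics/tc.png

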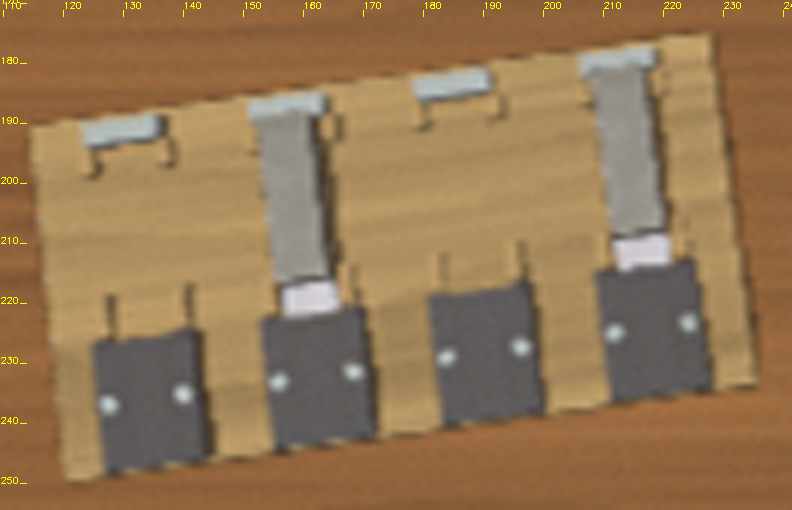

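View pics/ts.png

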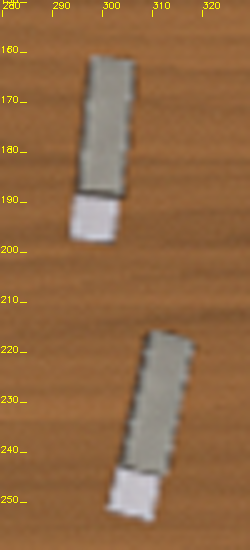

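View pics/sc.png

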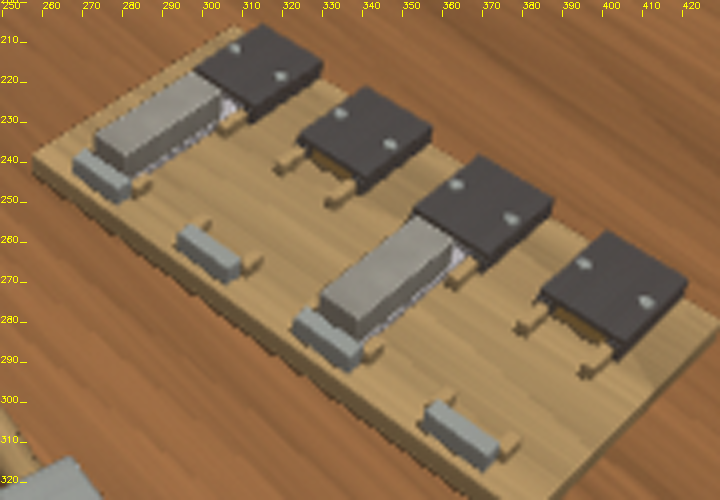

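```bash
cat > fit.py <<'E'
from h import *
from cell import env
from scipy.optimize import least_squares
import pickle
top=env.read_camera('top'); sc=env.read_camera('scene')
def tp(X,Y,u0=110,v0=170,s=6): return np.array([u0+X/s-.5,v0+Y/s-.5])
P=[-.114,-.038,.038,.114]
obs=[]
TH={3:[(95,343),(197,325),(214,458),(107,475)],2:[(262,318),(363,306),(377,435),(275,452)],1:[(430,294),(528,281),(545,411),(443,428)],0:[(597,270),(695,257),(712,388),(611,403)]}
for k,v in TH.items(): obs.append((top,(-.069,P[k],.028),tp(*np.mean(v,0))))
SH={0:[(263,24),(322,64),(248,108),(195,70)],1:[(367,87),(432,128),(362,178),(300,137)],2:[(480,154),(553,201),(485,255),(413,205)],3:[(605,230),(687,283),(618,343),(540,290)]}
for k,v in SH.items(): obs.append((sc,(-.069,P[k],.028),tp(*np.mean(v,0),250,200,4)))
# guides front tips near heel: heel-top back edges midpoint, top
TB={3:[(80,123),(158,115)],2:[(248,103),(325,94)],1:[(412,76),(490,67)],0:[(578,54),(654,45)]}
for k,v in TB.items(): obs.append((top,(.0605,P[k],.027),tp(*np.mean(v,0))))
def f(p,cams=(top,sc)):
    c,s=np.cos(p[2]),np.sin(p[2]); r=[]
    for cam,q,uv in obs:
        if not any(cam is k for k in cams): continue
        w=(p[0]+c*q[0]-s*q[1],p[1]+s*q[0]+c*q[1],q[2]); r+=list(np.array(proj(cam,w))-uv)
    return np.array(r)
for cams in [(top,),(sc,),(top,sc)]:
    r=least_squares(f,[.4,.1,0],args=(cams,)); print(r.x[:2].round(4),np.degrees(r.x[2]).round(2)); print(r.fun.reshape(-1,2).round(1).tolist())
p=r.x
# stones; s=5,u0=280,v0=150
c=top
for nm,(rl,rr,tl,tr,sl,sr) in {'far':[(90,54),(135,60),(68,238),(115,243),(77,190),(124,197)],'near':[(148,330),(194,345),(106,508),(154,522),(117,465),(165,473)]}.items():
    g=lambda a:tp(*a,280,150,5)
    R_=[pix2w(c,*g(x),.026)for x in(rl,rr)]; T=[pix2w(c,*g(x),.005)for x in(tl,tr)]
    rm,tm=np.mean(R_,0),np.mean(T,0); d=rm-tm
    print(nm,'rear',rm.round(4),'tip',tm.round(4),'len',np.hypot(*d[:2]).round(4),'w',np.linalg.norm(R_[0]-R_[1]).round(4),np.linalg.norm(T[0]-T[1]).round(4),'yaw',np.degrees(np.arctan2(d[1],d[0])).round(1),'mid',(tm+.62*d).round(4))
E
python3 fit.py
```

```text
[0.5637 0.1002] 7.34
[[-0.5, 0.3], [-0.0, -0.1], [0.1, -0.1], [0.1, -0.1], [0.2, 0.2], [-0.1, -0.4], [0.1, 0.2], [0.1, -0.0]]
[0.5643 0.1008] 7.19
[[0.0, -0.3], [-0.2, -0.2], [-0.1, 0.3], [0.3, -0.0]]
[0.5638 0.1005] 7.25
[[-0.6, 0.2], [-0.2, -0.1], [-0.0, -0.1], [0.0, -0.1], [0.0, -0.4], [-0.2, -0.3], [-0.1, 0.1], [0.3, -0.3], [0.2, 0.0], [-0.1, -0.5], [0.1, 0.2], [0.0, -0.0]]
far rear [ 0.6819 -0.2538  0.026 ] tip [ 0.5824 -0.2412  0.005 ] len 0.1003 w 0.0251 0.0263 yaw -7.2 mid [ 0.6441 -0.249   0.018 ]
near rear [ 0.5255 -0.2802  0.026 ] tip [ 0.4306 -0.2572  0.005 ] len 0.0977 w 0.0262 0.0272 yaw -13.6 mid [ 0.4895 -0.2714  0.018 ]
```

Carrier fits at (0.564, 0.1005), yaw 7.25°, and both cameras agree to under 1 mm. The near spare is at (0.4895,-0.271), yaw -13.6°; the far one is at (0.644,-0.249), yaw -7.2°. Their measured lengths and widths match the nominal sizes. Next, go above the near spare.

```bash
python3 -m pendant '[0.54,0.795,-0.18,0,0,-0.385,60,0.54,0.795,-0.18,0,0,-0.385,60,0.54,0.795,-0.18,0,0,-0.385,60,0.54,0.795,-0.18,0,0,-0.385,60,0.54,0.795,-0.18,0,0,-0.385,60,0.54,0.795,-0.18,0,0,-0.385,60,0.54,0.795,-0.18,0,0,-0.385,60,0.54,0.795,-0.18,0,0,-0.385,60,0.54,0.795,-0.18,0,0,-0.385,60,0.54,0.795,-0.18,0,0,-0.385,60]' 25
python3 -m pendant '[0,0,0,0,0,0,60,0,0,0,0,0,0,60]'
python3 - <<'E'
from h import *
from cell import env
o=env.get_obs(); print(o['time_s'],o['tool_pos'],o['tool_rot'],o['qpos'],o['force'])
c=env.read_camera('wrist'); cv2.imwrite('pics/w1.png',c['image'][:,:,::-1])
y=np.radians(-13.6); m=np.array([.4895,-.2714])
for lx,z in[(.038,.026),(-.062,.005)]:
  for ly in(-.012,.012): print(lx,ly,np.round(proj(c,(m[0]+lx*np.cos(y)-ly*np.sin(y),m[1]+lx*np.sin(y)+ly*np.cos(y),z)),1))
E
```

```text
time_s: 1.5
tool_pos: [0.4903, -0.2705, 0.1504]
tool_rot: [-90.0, 0.0, 166.3]
force: [0.6, 0.2, 0.2]
grip_width: 0.0601
time_s: 1.75
tool_pos: [0.4894, -0.2722, 0.1506]
tool_rot: [-90.0, -0.0, 166.4]
force: [0.5, -0.3, 0.1]
grip_width: 0.0598
1.75 [ 0.48936326 -0.27224159  0.150587  ] [-8.99518782e+01 -2.09704970e-02  1.66418939e+02] [ 39.21001838  10.87829992 -14.37043352 101.10779694   2.94317159
  68.38339188 -79.57924616] [ 0.53529996 -0.28971837  0.142315  ]
0.038 -0.012 [270.6 140.9]
0.038 0.012 [242.6 140.8]
-0.062 -0.012 [268.5 236.6]
-0.062 0.012 [244.7 236.6]
```

View pics/w1.png

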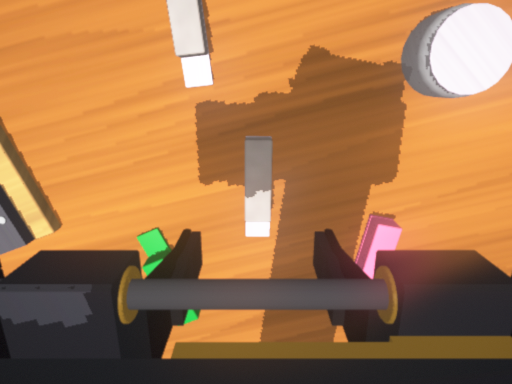

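The wrist view confirms the pose: stone at u 245-271, rear v≈137, tongue tip v≈236, against predicted 141 and 236. Descend and grip.

```bash
python3 -m pendant '[0,0,-0.6,0,0,0,50,0,0,-0.6,0,0,0,50,0,0,-0.6,0,0,0,50,0,0,-0.6,0,0,0,50,0,0,-0.6,0,0,0,50,0,0,-0.4,0,0,0,50,0,0,-0.25,0,0,0,50,0,0,0,0,0,0,50]' 40
python3 -m pendant '[0,0,0,0,0,0,10,0,0,0,0,0,0,10,0,0,0,0,0,0,10,0,0,0,0,0,0,10,0,0,0,0,0,0,10]' 40
```

```text
time_s: 2.8
tool_pos: [0.4894, -0.2718, 0.0042]
tool_rot: [-90.0, -0.0, 166.4]
force: [-0.6, 0.1, -0.6]
grip_width: 0.0501
time_s: 3.42
tool_pos: [0.4901, -0.2719, 0.0051]
tool_rot: [-90.0, 0.0, 166.4]
force: [-0.7, 0.3, 3.1]
grip_width: 0.0237
```

```bash
python3 -m pendant '[0,0,0.5,0,0,0,10,0,0,0.9,0,0,0,10,0,0,0.9,0,0,0,10,0,0,0.3,0,0,0,10,0,0,0,0,0,0,10,0,0,0,0,0,0,10]'
python3 - <<'E'
from h import *
from cell import env
o=env.get_obs(); print(o['time_s'],o['tool_pos'],o['tool_rot'],o['force'])
c=env.read_camera('wrist'); cv2.imwrite('pics/w2.png',c['image'][:,:,::-1]); crop(c['image'],180,330,130,290,5,'pics/w2c.png')
t=o['tool_pos']; yw=np.radians(o['tool_rot'][2]-180)
for lx,z in[(.038,.021),(-.038,.021),(-.062,0)]:
  for ly in(-.012,.012): print(lx,ly,np.round(proj(c,(t[0]+lx*np.cos(yw)-ly*np.sin(yw),t[1]+lx*np.sin(yw)+ly*np.cos(yw),t[2]+z)),1))
E
```

```text
time_s: 4.18
tool_pos: [0.4886, -0.271, 0.1067]
tool_rot: [-90.0, -0.2, 166.4]
force: [-0.2, -0.1, -1.2]
grip_width: 0.0238
4.175 [ 0.48864045 -0.27096679  0.10671978] [-90.04607846  -0.1732586  166.41376493] [-0.1760387  -0.08001949 -1.22486881]
0.038 -0.012 [285. 193.]
0.038 0.012 [231.  192.9]
-0.038 -0.012 [281.2 333.8]
-0.038 0.012 [234.5 333.8]
-0.062 -0.012 [278. 342.]
-0.062 0.012 [237.6 341.9]
```

View pics/w2c.png

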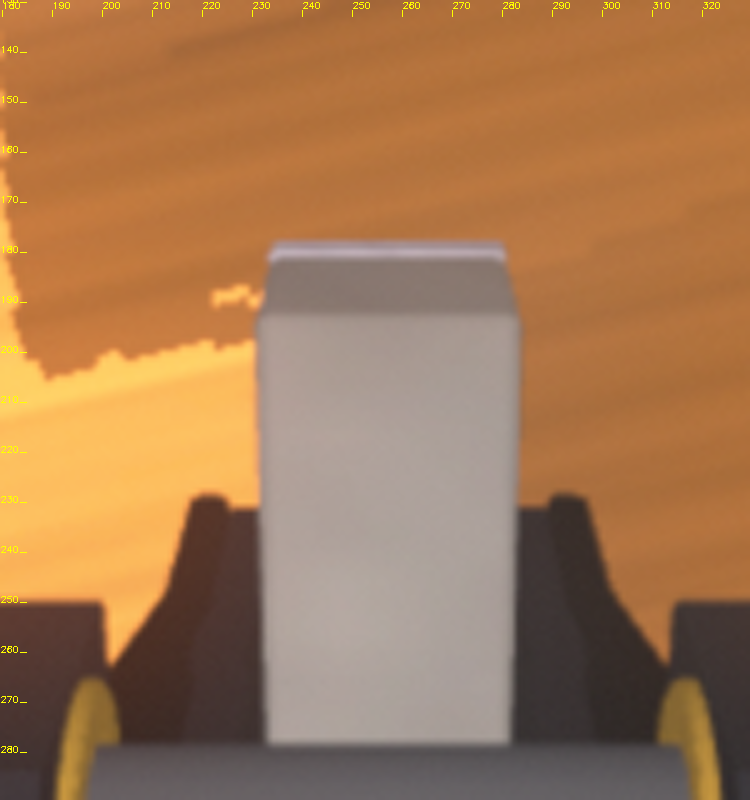

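Rear top edge is at v≈192.5 against predicted 193, so the holder sits centred and straight in the grip. Carry it over pocket 3, then tilt the tongue down 15°.

```bash
python3 -m pendant '[0.155,0.9,0,0,0,0.15,10,0.155,0.9,0,0,0,0.15,10,0.155,0.9,0,0,0,0.15,10,0.155,0.9,0,0,0,0.15,10,0.155,0.9,0,0,0,0.15,10,0.155,0.9,0,0,0,0.15,10,0.155,0.9,0,0,0,0.15,10,0.155,0.9,0,0,0,0.15,10,0.155,0.9,0,0,0,0.15,10,0.155,0.9,0,0,0,0.15,10]'
python3 -m pendant '[0.151,0.806,0,0,0,0.146,10,0.151,0.806,0,0,0,0.146,10,0.151,0.806,0,0,0,0.146,10,0.151,0.806,0,0,0,0.146,10,0,0,0,0.063,-0.496,0,10,0,0,0,0.063,-0.496,0,10,0,0,0,0.063,-0.496,0,10,0,0,0,0,0,0,10,0,0,0,0,0,0,10]'
python3 - <<'E'
from h import *
from cell import env
o=env.get_obs(); print(o['time_s'],o['tool_pos'],o['tool_rot'],o['force'],o['qpos'])
for n in('wrist','scene'):
  c=env.read_camera(n); cv2.imwrite(f'pics/{n}3.png',c['image'][:,:,::-1])
E
```

```text
time_s: 5.48
tool_pos: [0.5511, 0.0894, 0.1072]
tool_rot: [-90.0, -0.1, -178.5]
force: [0.7, -0.4, -1.3]
grip_width: 0.0237
time_s: 6.6
tool_pos: [0.5762, 0.2172, 0.1083]
tool_rot: [-90.0, 14.9, -172.8]
force: [0.1, -0.4, -0.9]
grip_width: 0.0234
6.6 [0.57618387 0.21718913 0.10826487] [ -90.00008205   14.9071591  -172.77330828] [ 0.09963214 -0.36459269 -0.88915912] [   4.86776715   11.59558985  -33.75419557  108.66115196   15.48182296
   48.53257703 -119.28443579]
```

View pics/scene3.png

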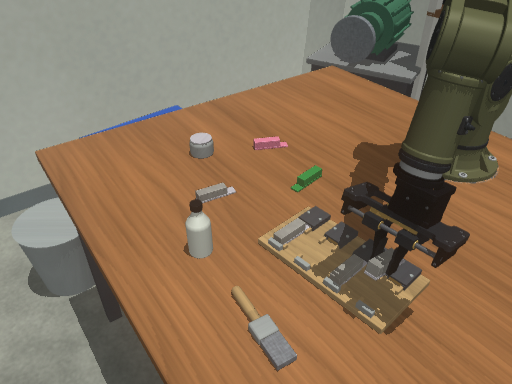

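View pics/wrist3.png

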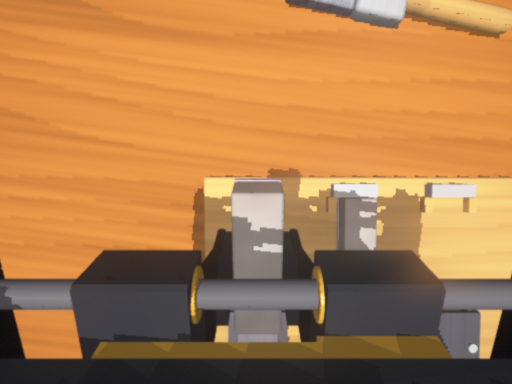

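```bash
python3 -m pendant '[-0.06,-0.008,-0.5,0,0,0,10,0,0,-0.5,0,0,0,10,0,0,-0.4,0,0,0,10,0,0,-0.165,0,0,0,10,-0.025,-0.003,-0.1,0,0,0,10,-0.025,-0.003,-0.1,0,0,0,10,0,0,0,0,0,0,10,0,0,0,0,0,0,10]'
python3 - <<'E'
from h import *
from cell import env
o=env.get_obs(); print(o['time_s'],o['tool_pos'],o['tool_rot'],o['force'])
c=env.read_camera('scene'); crop(c['image'],320,450,210,330,5,'pics/s4.png')
E
```

```text
time_s: 7.7
tool_pos: [0.5718, 0.217, 0.0385]
tool_rot: [-90.0, 15.0, -172.7]
force: [0.8, 1.1, -1.5]
grip_width: 0.0238
7.7 [0.5718435  0.2169559  0.03846698] [ -89.99465957   15.0448585  -172.74574584] [ 0.75369231  1.12473907 -1.485509  ]
```

View pics/s4.png

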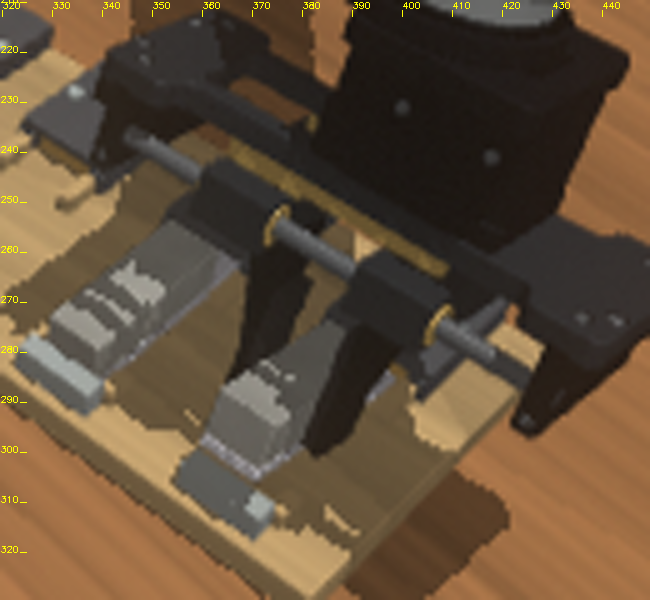

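```bash
python3 -m pendant '[-0.074,-0.009,-0.008,0,0,0,10,-0.074,-0.009,-0.008,0,0,0,10,-0.074,-0.009,-0.008,0,0,0,10,0,0,0,0,0,0,10,0,0,0,0,0,0,10]'
python3 -m pendant '[-0.037,-0.005,-0.041,-0.019,0.149,0,10,-0.037,-0.005,-0.041,-0.019,0.149,0,10,-0.038,-0.005,-0.044,-0.019,0.149,0,10,-0.038,-0.005,-0.044,-0.019,0.149,0,10,0,0,0,0,0,0,10,0,0,0,0,0,0,10]'
python3 - <<'E'
from h import *
from cell import env
o=env.get_obs(); print(o['time_s'],o['tool_pos'],o['tool_rot'],o['force'])
c=env.read_camera('scene'); crop(c['image'],320,450,210,330,5,'pics/s5.png')
c=env.read_camera('wrist'); cv2.imwrite('pics/w5.png',c['image'][:,:,::-1])
E
```

```text
time_s: 8.38
tool_pos: [0.5635, 0.2159, 0.0376]
tool_rot: [-90.0, 15.1, -172.8]
force: [3.4, 1.1, 0.9]
grip_width: 0.0237
time_s: 9.12
tool_pos: [0.5589, 0.2153, 0.0313]
tool_rot: [-90.1, 9.2, -172.8]
force: [6.5, 0.8, 1.3]
grip_width: 0.0238
9.125 [0.55892896 0.21532009 0.03127953] [ -90.05002412    9.15220153 -172.77990483] [6.52808695 0.75065786 1.25569223]
```

View pics/s5.png

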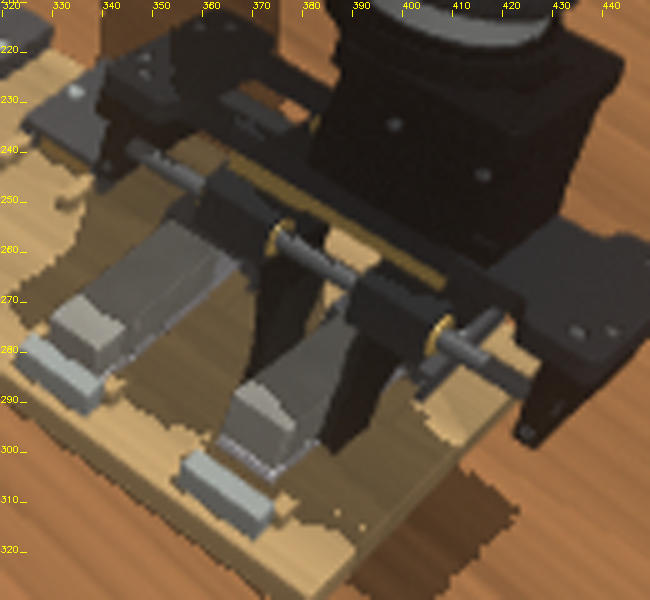

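View pics/w5.png

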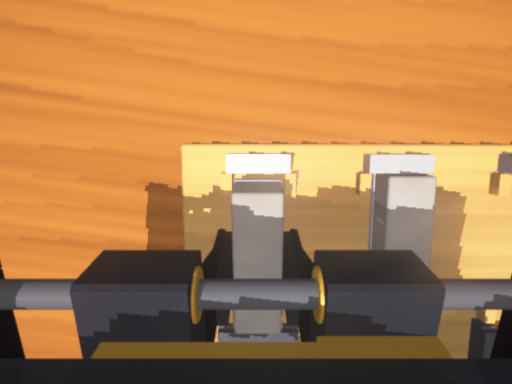

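Jaw pushed about 9 mm (6.5 N). The holder is in line with the heel stop: stone centre u≈258, heel centre 258.5. Push 2 mm more to offset the arm's give, then lower the rear.

```bash
python3 -m pendant '[-0.05,-0.006,0,0,0,0,10,0.007,0.001,-0.049,-0.023,0.179,0,10,0.007,0.001,-0.049,-0.023,0.179,0,10,0.007,0.001,-0.049,-0.023,0.179,0,10,0.007,0.001,-0.049,-0.023,0.179,0,10,0.007,0.001,-0.049,-0.023,0.179,0,10,0,0,0,0,0,0,10,0,0,0,0,0,0,10]'
python3 - <<'E'
from h import *
from cell import env
o=env.get_obs(); print(o['time_s'],o['tool_pos'],o['tool_rot'],o['force'])
c=env.read_camera('scene'); crop(c['image'],320,450,210,330,5,'pics/s6.png')
c=env.read_camera('wrist'); cv2.imwrite('pics/w6.png',c['image'][:,:,::-1])
E
```

```text
time_s: 10.22
tool_pos: [0.5587, 0.2153, 0.0214]
tool_rot: [-90.0, 0.2, -172.8]
force: [6.9, -0.3, 2.0]
grip_width: 0.0236
10.225 [0.55874551 0.21527901 0.02138584] [-9.00491849e+01  1.68991604e-01 -1.72785627e+02] [ 6.93094016 -0.29525539  1.96394558]
```

View pics/s6.png

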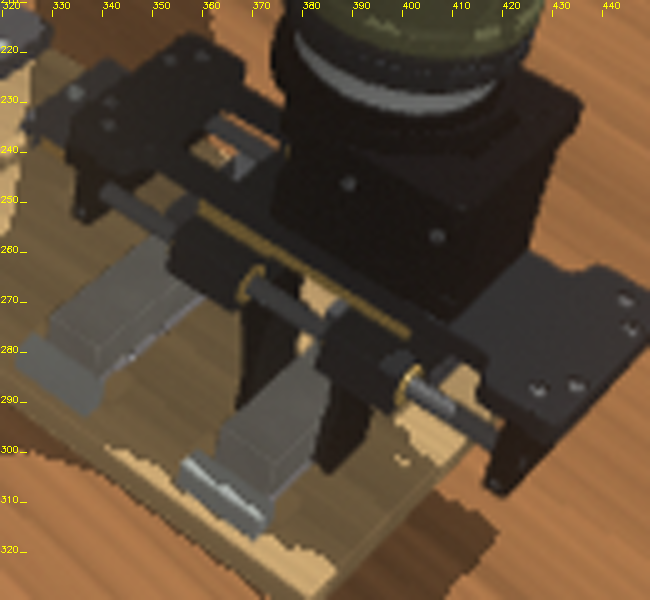

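View pics/w6.png

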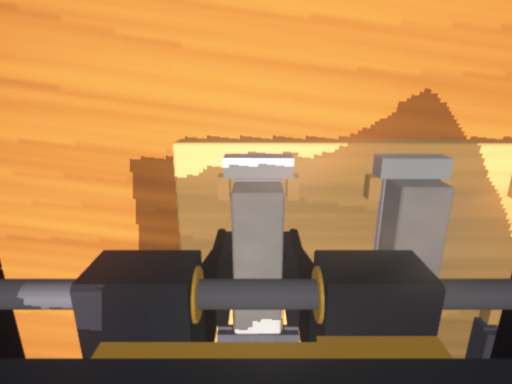

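```bash
python3 -m pendant '[0.02,0.002,-0.03,0,0,0,10,0.02,0.002,0,0,0,0,10,0,0,0,0,0,0,10]'
python3 -m pendant '[0,0,0,0,0,0,40,0,0,0,0,0,0,40,0,0,0,0,0,0,40]'
python3 -m pendant '[0,0,0.3,0,0,0,40,0,0,0.8,0,0,0,40,0,0,0.9,0,0,0,40,0,0,0.5,0,0,0,40,0,0,0,0,0,0,40]'
python3 - <<'E'
from h import *
from cell import env
o=env.get_obs(); print(o['time_s'],o['tool_pos'],o['tool_rot'],o['force'])
c=env.read_camera('scene'); crop(c['image'],250,430,200,325,4,'pics/s7.png')
c=env.read_camera('wrist'); cv2.imwrite('pics/w7.png',c['image'][:,:,::-1])
E
```

```text
time_s: 10.7
tool_pos: [0.56, 0.2156, 0.0202]
tool_rot: [-90.0, 0.1, -172.8]
force: [6.1, 1.4, 2.0]
grip_width: 0.024
time_s: 11.08
tool_pos: [0.5564, 0.2151, 0.0185]
tool_rot: [-90.0, -0.2, -172.7]
force: [0.5, -0.4, -0.2]
grip_width: 0.0388
time_s: 11.7
tool_pos: [0.5586, 0.2156, 0.121]
tool_rot: [-90.0, 0.2, -172.7]
force: [0.3, -0.7, -0.4]
grip_width: 0.0401
11.7 [0.55864353 0.215553   0.12103104] [-8.99969298e+01  1.54961673e-01 -1.72746926e+02] [ 0.30311231 -0.70114932 -0.42436254]
```

View pics/s7.png

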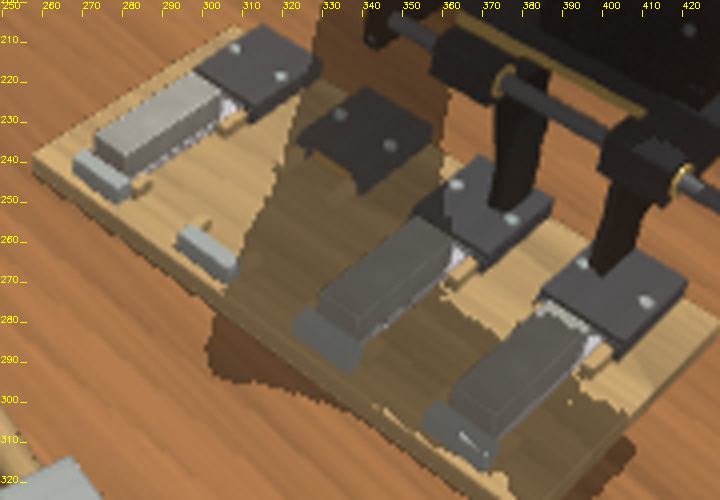

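View pics/w7.png

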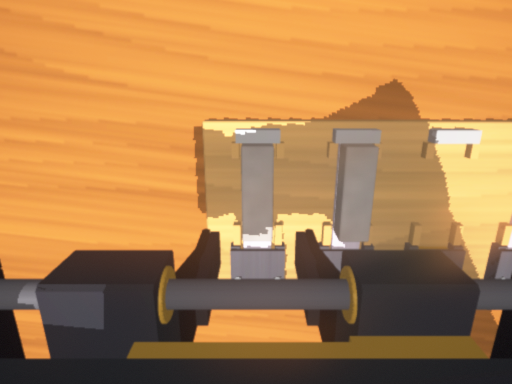

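Pocket 3 looks seated, same as its neighbour: the tongue is in under the hood and the rear is flush against the heel stop. Check the bottle clearance, then go for the far spare.

Run:
```python
from h import *
from cell import env
c=env.read_camera('top'); im=c['image']; crop(im,225,270,110,155,12,'pics/b.png'); crop(im,280,330,150,260,5,'pics/ts2.png')
print(pix2w(c,247,132,.08), pix2w(c,247,144,0))
c=env.read_camera('scene'); print(pix2w(c,200,248,0))
```

```text
[ 0.75122154 -0.10227799  0.08      ] [ 0.73904081 -0.10247693  0.        ]
[ 0.75733483 -0.10728755  0.        ]
```

View pics/ts2.png

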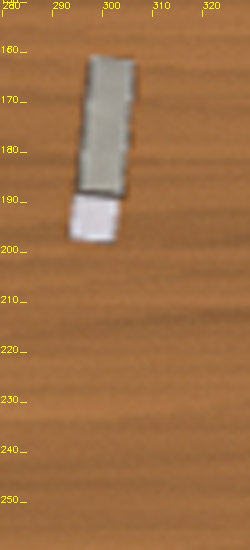

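```bash
python3 -m pendant '[0.18,-0.97,0,0,0,-0.12,50,0.18,-0.97,0,0,0,-0.12,50,0.18,-0.97,0,0,0,-0.12,50,0.18,-0.97,0,0,0,-0.12,50,0.18,-0.97,0,0,0,-0.12,50,0.18,-0.97,0,0,0,-0.12,50,0.18,-0.97,0,0,0,-0.12,50,0.18,-0.97,0,0,0,-0.12,50,0.18,-0.97,0,0,0,-0.12,50,0.18,-0.97,0,0,0,-0.12,50]'
python3 -m pendant '[0.175,-0.95,0,0,0,-0.122,50,0.175,-0.95,0,0,0,-0.122,50,0,0,0,0,0,0,50,0,0,0,0,0,0,50]'
python3 - <<'E'
from h import *
from cell import env
o=env.get_obs(); print(o['time_s'],o['tool_pos'],o['tool_rot'])
c=env.read_camera('wrist'); cv2.imwrite('pics/w8.png',c['image'][:,:,::-1])
y=np.radians(-7.2); m=np.array([.6441,-.249])
for lx,z in[(.038,.026),(-.038,.026),(-.062,.005)]:
  for ly in(-.012,.012): print(lx,ly,np.round(proj(c,(m[0]+lx*np.cos(y)-ly*np.sin(y),m[1]+lx*np.sin(y)+ly*np.cos(y),z)),1))
crop(c['image'],200,320,120,270,4,'pics/w8c.png')
E
```

```text
time_s: 13.15
tool_pos: [0.629, -0.174, 0.1175]
tool_rot: [-90.0, -0.2, 175.2]
force: [0.8, -0.0, 0.3]
grip_width: 0.0497
time_s: 13.65
tool_pos: [0.6431, -0.2477, 0.1177]
tool_rot: [-90.1, -0.2, 172.9]
force: [0.8, 0.4, -0.5]
grip_width: 0.0502
13.65 [ 0.64310055 -0.2476652   0.11770707] [-9.00794943e+01 -1.66243428e-01  1.72850820e+02]
0.038 -0.012 [275.1 145.9]
0.038 0.012 [243.7 145.8]
-0.038 -0.012 [273.5 236.6]
-0.038 0.012 [244.7 236.6]
-0.062 -0.012 [272.1 250.6]
-0.062 0.012 [245.8 250.5]
```

View pics/w8c.png

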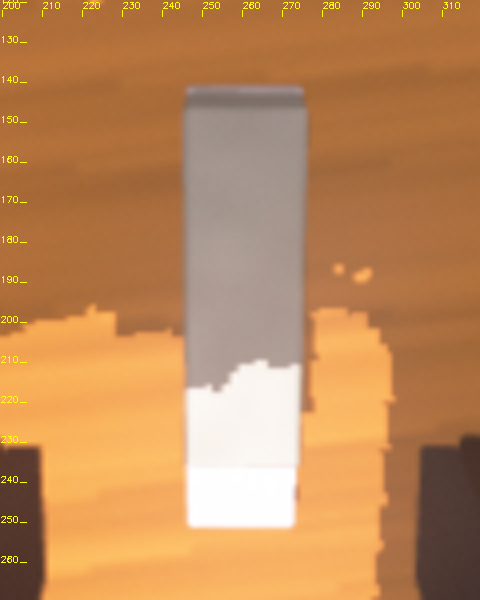

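View pics/w8.png

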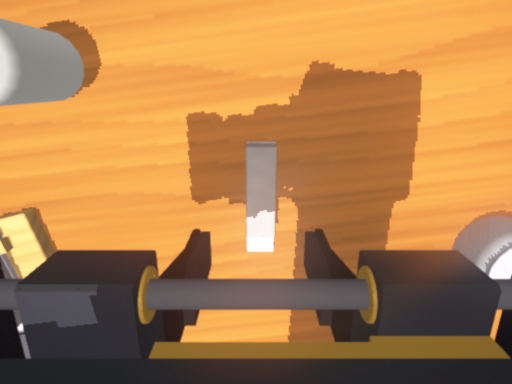

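Wrist view matches the prediction to within 1–2 px (rear v=146, tip v=251, u 245–274). Descend and grip.

```bash
python3 -m pendant '[0,0,-0.6,0,0,0,50,0,0,-0.7,0,0,0,50,0,0,-0.7,0,0,0,50,0,0,-0.5,0,0,0,50,0,0,-0.35,0,0,0,50,0,0,0,0,0,0,50]' 40
python3 -m pendant '[0,0,0,0,0,0,10,0,0,0,0,0,0,10,0,0,0,0,0,0,10,0,0,0,0,0,0,10,0,0,0,0,0,0,10]' 40
python3 -m pendant '[0,0,0.5,0,0,0,10,0,0,0.9,0,0,0,10,0,0,0.9,0,0,0,10,0,0,0.3,0,0,0,10,0,0,0,0,0,0,10,0,0,0,0,0,0,10]'
python3 - <<'E'
from h import *
from cell import env
o=env.get_obs(); print(o['time_s'],o['tool_pos'],o['tool_rot'],o['force'])
c=env.read_camera('wrist'); crop(c['image'],180,330,130,290,5,'pics/w9c.png')
t=o['tool_pos']; yw=np.radians(o['tool_rot'][2]-180)
for lx,z in[(.038,.021),(.038,-.005)]:
  for ly in(-.012,.012): print(lx,ly,np.round(proj(c,(t[0]+lx*np.cos(yw)-ly*np.sin(yw),t[1]+lx*np.sin(yw)+ly*np.cos(yw),t[2]+z)),1))
E
```

```text
time_s: 14.45
tool_pos: [0.6431, -0.2483, 0.0042]
tool_rot: [-90.0, -0.1, 172.8]
force: [0.3, 0.3, -0.7]
grip_width: 0.0502
time_s: 15.08
tool_pos: [0.644, -0.2493, 0.0059]
tool_rot: [-89.9, 0.0, 172.8]
force: [-0.6, -0.7, 2.8]
grip_width: 0.0238
time_s: 15.82
tool_pos: [0.6425, -0.2486, 0.1073]
tool_rot: [-90.0, -0.2, 172.8]
force: [0.2, 0.3, -1.1]
grip_width: 0.0237
15.825 [ 0.64245588 -0.24858697  0.10727702] [-90.01952639  -0.21183523 172.81622584] [ 0.21359982  0.28031485 -1.11473952]
0.038 -0.012 [285.  193.1]
0.038 0.012 [230.9 193.1]
0.038 -0.012 [281.  177.5]
0.038 0.012 [234.7 177.5]
```

View pics/w9c.png

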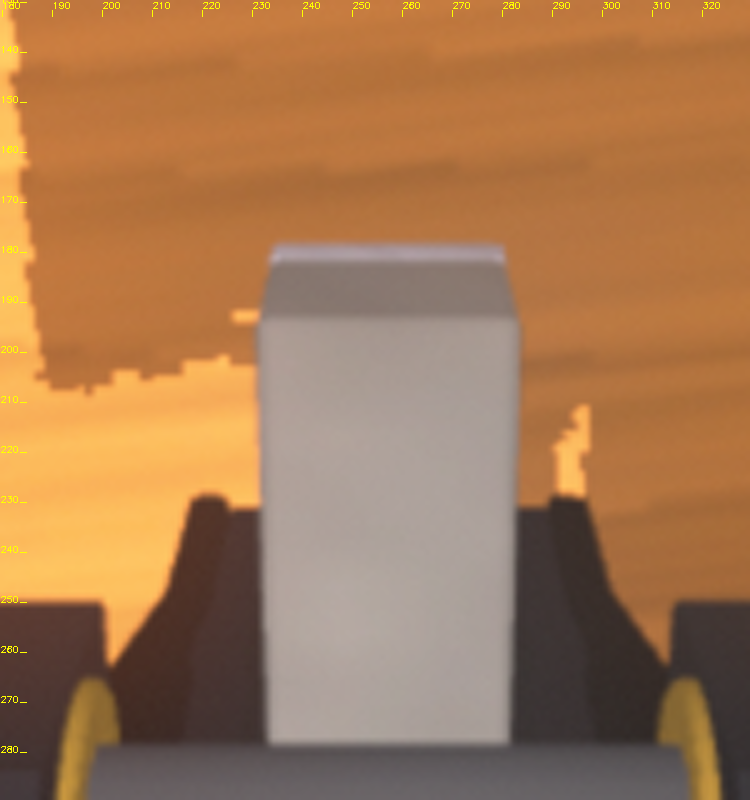

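```bash
python3 -m pendant '[-0.135,0.876,0,0,0,0.16,10,-0.135,0.876,0,0,0,0.16,10,-0.135,0.876,0,0,0,0.16,10,-0.135,0.876,0,0,0,0.16,10,-0.135,0.876,0,0,0,0.16,10,-0.135,0.876,0,0,0,0.16,10,-0.135,0.876,0,0,0,0.16,10,-0.135,0.876,0,0,0,0.16,10,-0.135,0.876,0,0,0,0.165,10]'
python3 -m pendant '[0,0,0,0.063,-0.496,0,10,0,0,0,0.063,-0.496,0,10,0,0,0,0.063,-0.496,0,10,0,0,0,0,0,0,10,0,0,0,0,0,0,10]'
python3 - <<'E'
from h import *
from cell import env
a=[]
o=env.get_obs(); print(o['time_s'],o['tool_pos'],o['tool_rot'],o['force'])
c=env.read_camera('wrist'); cv2.imwrite('pics/w10.png',c['image'][:,:,::-1])
print(env.get_obs()['tool_pos'])
E
```

```text
time_s: 17.0
tool_pos: [0.5946, 0.0688, 0.1094]
tool_rot: [-90.0, -0.0, -172.6]
force: [0.4, 0.4, -2.6]
grip_width: 0.0238
time_s: 17.62
tool_pos: [0.5956, 0.067, 0.1098]
tool_rot: [-90.0, 15.0, -172.7]
force: [-0.2, -0.1, -0.5]
grip_width: 0.0236
17.625 [0.59558871 0.06702473 0.10976845] [ -89.97758976   14.95779419 -172.70828139] [-0.15032938 -0.05520016 -0.54922703]
[0.59593391 0.06703711 0.10981904]
```

View pics/w10.png

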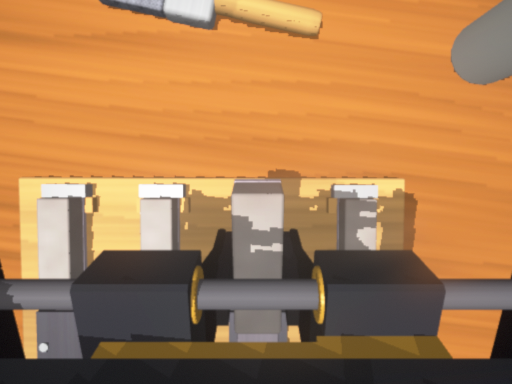

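Heels of pockets 2 and 0 are at u≈162 and 356, midpoint 259; the held stone is at 258, so it is in line. Insert using the same sequence.

```bash
python3 -m pendant '[-0.06,-0.02,-0.5,0,0,0,10,0,0,-0.5,0,0,0,10,0,0,-0.4,0,0,0,10,0,0,-0.175,0,0,0,10,-0.025,-0.003,-0.1,0,0,0,10,-0.025,-0.003,-0.1,0,0,0,10,0,0,0,0,0,0,10,0,0,0,0,0,0,10]'
python3 -m pendant '[-0.074,-0.009,-0.008,0,0,0,10,-0.074,-0.009,-0.008,0,0,0,10,-0.074,-0.009,-0.008,0,0,0,10,0,0,0,0,0,0,10,0,0,0,0,0,0,10]'
python3 - <<'E'
from h import *
from cell import env
c=env.read_camera('scene'); crop(c['image'],260,400,200,320,5,'pics/s11.png')
c=env.read_camera('wrist'); cv2.imwrite('pics/w11.png',c['image'][:,:,::-1])
E
```

```text
time_s: 18.68
tool_pos: [0.591, 0.0654, 0.0387]
tool_rot: [-90.0, 15.0, -172.7]
force: [-1.0, -0.1, -1.2]
grip_width: 0.0238
time_s: 19.3
tool_pos: [0.5827, 0.0644, 0.038]
tool_rot: [-90.0, 15.1, -172.7]
force: [3.5, 0.1, 0.7]
grip_width: 0.0235
```

View pics/s11.png

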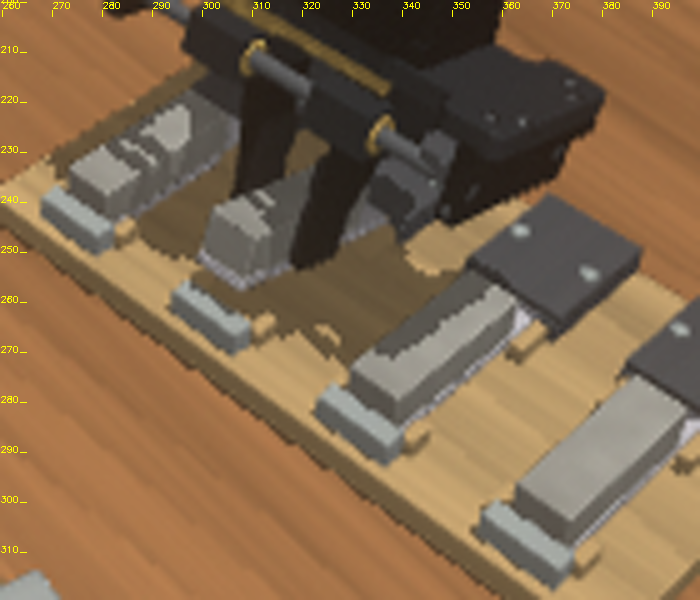

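View pics/w11.png

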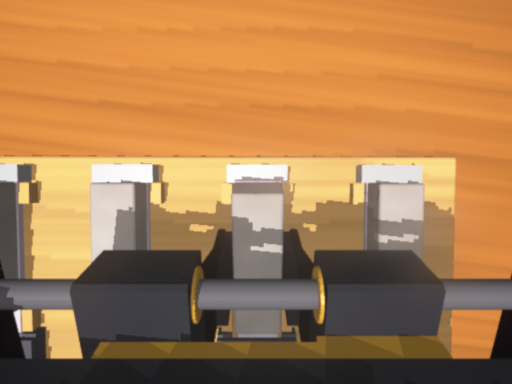

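Same picture and forces as before: the jaw is engaged (3.5 N) and the stone and heel are both centred at u≈258. Pocket 3 also looks properly seated. Continue.

```bash
python3 -m pendant '[-0.037,-0.005,-0.043,-0.019,0.149,0,10,-0.037,-0.005,-0.043,-0.019,0.149,0,10,-0.038,-0.005,-0.044,-0.019,0.149,0,10,-0.038,-0.005,-0.044,-0.019,0.149,0,10,-0.05,-0.006,0,0,0,0,10,0,0,0,0,0,0,10]'
python3 -m pendant '[0.007,0.001,-0.049,-0.023,0.179,0,10,0.007,0.001,-0.049,-0.023,0.179,0,10,0.007,0.001,-0.049,-0.023,0.179,0,10,0.007,0.001,-0.049,-0.023,0.179,0,10,0.007,0.001,-0.049,-0.023,0.179,0,10,0,0,0,0,0,0,10,0,0,0,0,0,0,10]'
python3 - <<'E'
from h import *
from cell import env
c=env.read_camera('scene'); crop(c['image'],260,400,200,320,5,'pics/s12.png')
E
```

```text
time_s: 20.15
tool_pos: [0.5764, 0.0637, 0.0315]
tool_rot: [-90.0, 9.2, -172.7]
force: [7.5, 0.4, 0.9]
grip_width: 0.0235
time_s: 21.02
tool_pos: [0.5777, 0.0638, 0.0214]
tool_rot: [-90.0, 0.1, -172.7]
force: [6.6, 1.9, 1.8]
grip_width: 0.0242
```

View pics/s12.png

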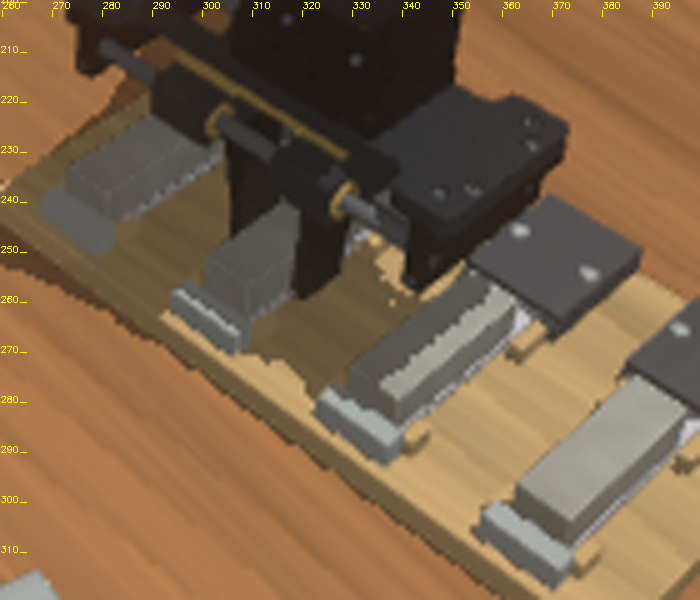

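The rear has dropped in front of the heel stop. Ease back, settle, release and lift.

```bash
python3 -m pendant '[0.02,0.002,-0.03,0,0,0,10,0.02,0.002,0,0,0,0,10,0,0,0,0,0,0,10]'
python3 -m pendant '[0,0,0,0,0,0,40,0,0,0,0,0,0,40,0,0,0,0,0,0,40]'
python3 -m pendant '[0,0,0.3,0,0,0,40,0,0,0.8,0,0,0,40,0,0,0.9,0,0,0,40,-0.3,0,0.9,0,0,0,40,-0.9,0,0.9,0,0,0,40,-0.9,0,0.5,0,0,0,40,0,0,0,0,0,0,40]'
python3 - <<'E'
from h import *
from cell import env
o=env.get_obs(); print(o['time_s'],o['tool_pos'],o['tool_rot'],o['force'])
c=env.read_camera('scene'); crop(c['image'],250,430,200,325,4,'pics/s13.png'); cv2.imwrite('pics/s13f.png',c['image'][:,:,::-1])
c=env.read_camera('wrist'); cv2.imwrite('pics/w13.png',c['image'][:,:,::-1])
c=env.read_camera('top'); crop(c['image'],110,242,170,255,6,'pics/t13.png')
E
```

```text
time_s: 21.45
tool_pos: [0.5782, 0.0639, 0.0208]
tool_rot: [-89.9, 0.0, -172.7]
force: [3.1, 0.5, 8.8]
grip_width: 0.0235
time_s: 21.82
tool_pos: [0.5755, 0.0635, 0.0184]
tool_rot: [-90.0, -0.2, -172.7]
force: [-0.7, -1.0, -0.2]
grip_width: 0.0389
time_s: 22.7
tool_pos: [0.4923, 0.064, 0.194]
tool_rot: [-89.8, 0.2, -172.7]
force: [0.2, -0.5, -0.0]
grip_width: 0.04
22.7 [0.49229127 0.06400173 0.19403648] [-8.98227608e+01  1.59113113e-01 -1.72696125e+02] [ 0.15169036 -0.5243435  -0.04430964]
```

View pics/s13.png

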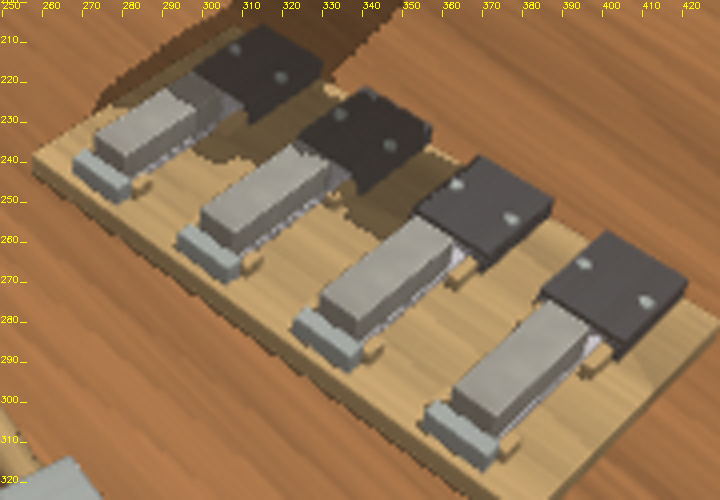

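View pics/w13.png

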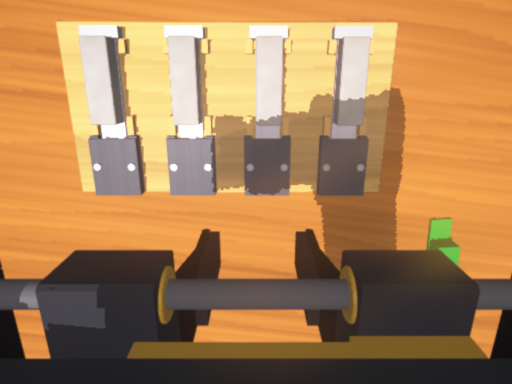

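View pics/s13f.png

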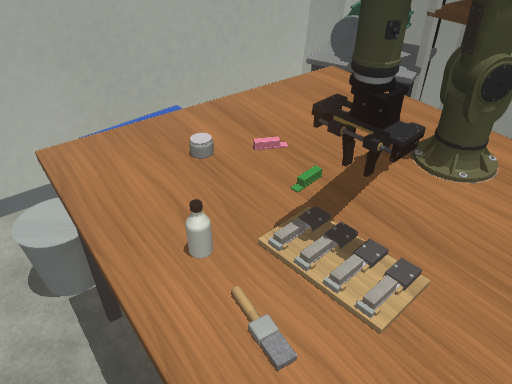

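View pics/t13.png

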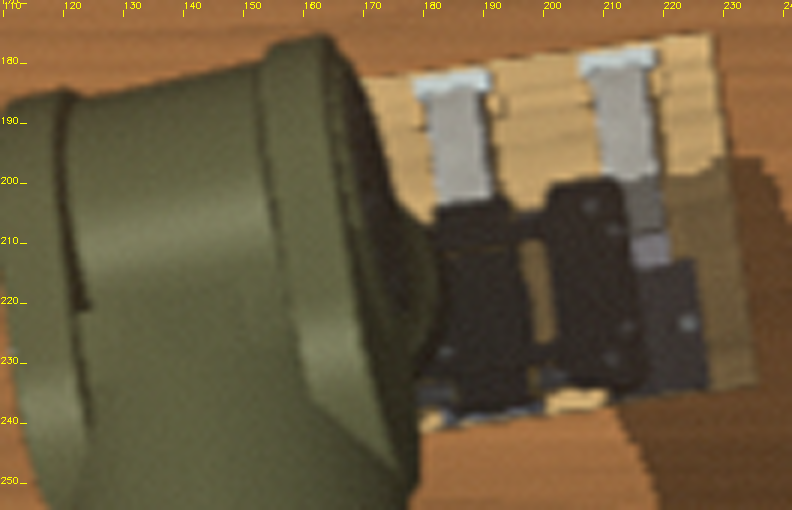

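All four holders look alike in the wrist view: the tongues show at v≈125–137, and the rears are flush at the heel stops. Bystanders and look-alikes haven't moved, and the gripper is clear.

```bash
python3 -c "
from cell import env
print(env.sign_off())"
```

```text
the job is handed in; nothing more can be done
None
```

I loaded both empty pockets and handed the job in at about 23 s. The nearer spare went into pocket 3 and the farther one into pocket 1. Each went in tongue first, tipped down 15°, and pushed the jaw back. I then lowered the rear in front of the heel stop and released it to the spring.

- **Forces:** they stayed low. The wrist readings showed about 7.5 N along the jaw at most, and 8.8 N on the floor as the second holder settled.
- **Holders:** in the last scene and wrist pictures, all four lie flat and look alike, with tongues under the hoods and rear ends at the heel stops. The last top view was mostly blocked by the arm. I had no direct reading of the jaw positions, so the seating is judged from the pictures and forces.
- **Bystanders:** bottle, brush, tin and both look-alikes appear unmoved, and the gripper was well clear.
- **Disagreements:** none of the checks failed. While pushing the jaw in pocket 3, the arm gave way about 2 mm. I made that up with an extra 2 mm push on both insertions.

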